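# Press the blue label holder home behind the sample shelf's lip and hold it

### The job

Take the blue label holder out of its stand, push it down behind the aluminium lip of the sample shelf, upright, into the label bay in front of the tray of its own colour, gently pressing by feel against the sprung tongue until it sits fully home, and finish still gripping it and holding it pressed down there (it would spring back up if let go; a colleague fits the locking screw). Do not force it, and leave the orange holder and the other things on the bench alone.

Things in the scene. Friction and masses are not known exactly. Their poses are not given: they have to be found in the camera images.
- holder_blue: Blue label holder, 60 g, upright in one of the stand's slots. Plate 5 mm thick (own x), 62 mm wide (y; lowest 8 mm only 54 mm wide), 0 to 58 mm above its underside; on top a grip block 12 mm thick (x), 34 mm wide (y), 58 to 90 mm above the underside: grip it across its 12 mm. White labels on both faces: either may point outward. Origin: centre of underside; z up.
- holder_orange: Orange label holder of the same shape in the stand's other slot. To be left alone.
- stand: Fixed grey stand, 50 (x) by 170 (y) by 34 mm high, with two slots 7 mm wide (x) and 64 mm long (y) centred at y = +41 and -41 mm; slot floors 8 mm above the bench, so 26 mm deep. Origin: centre of its underside; z up.
- shelf: Fixed white shelf, 320 mm wide (own y), deck 85 mm high, 12 to 177 mm behind the origin (+x). On its front (-x) an aluminium lip, 80 mm high plus a 45-degree flare to 87 mm, leaves a 9 mm wide (x) channel, open upward (bevelled mouth 22 mm). Black fillers leave two bays 70 mm long (y) at y = +75 mm (left), -75 mm (right). Origin: on the bench under the channel's middle; z up.
- bay_left (a point): Centre of the left bay's mouth (shelf y = +75 mm), mid-channel, 80 mm above the bench; axes as the shelf's. In each bay a yellow sprung tongue (32 mm wide) has its top 26 mm below this point; rigid ledges beside it lie 34 mm below: a holder is fully home when its underside rests on them, 46 mm above the bench.
- bay_right (a point): The same for the right bay (y = -75 mm of the shelf).
- tongue_left (a joint): Travel of the left bay's tongue, m: 0 up (free), 0.008 when the holder has pushed it down 8 mm onto the ledges. Spring: 3 N to start moving, about 8 N at 8 mm.
- tongue_right (a joint): The same for the right bay's tongue.
- tray_blue: Fixed blue tray of test bars on the shelf deck, 90 (x) by 110 (y) by 32 mm high, behind the left or the right bay: it marks the bay for the blue holder. Origin: centre of its underside, 115 mm behind the channel (shelf x) and level with a bay (shelf y = +75 or -75 mm).
- tray_orange: Fixed orange tray of the same size behind the other bay.
- bottle: Aluminium bottle with a black cap, 52 mm across, 150 mm high, beyond the stand. To be left alone. Origin: centre of the underside.
- jar: Blue jar, 60 mm across, 80 mm high. To be left alone. Origin: centre of the underside.
- phone: Black phone, 72 by 150 by 9 mm, lying flat. To be left alone. Origin: centre of the underside.
- screwdriver: Screwdriver 190 mm long, lying. To be left alone.
- weight: Brass ring weight, 56 mm across, 22 mm high. To be left alone. Origin: centre of the underside.
- caliper: Caliper 190 mm long, lying flat. To be left alone. Origin: middle of its beam's underside.
There are look-alikes about, which are no part of the job. What is shaped like the holder_blue but pink, purple or yellow is not meant.

How it is judged:
By the outcome, as a careful person would: the job done as asked, in the order asked, and still so for the second after the job is handed in, while the arm keeps its last pose, push and grip.
It also fails if it takes over 40 s, if anything falls off the work surface, if the arm or the gripper's body presses on something with over 40 N, if the wrist force passes 120 N, or if a joint passes its speed limit or range.

### The arm

A 6-joint arm with a two-finger parallel gripper is mounted at the origin on the work surface. World frame = base frame: x ahead of the robot, y to its left, z up, the work surface at z = 0. Lengths are in mm, angles in rad, forces in N, time in s.
With the tool pointing down it reaches from about 275 to 750 mm from the base axis. Payload 10.2 kg.
Tool frame: the origin (TCP) lies between the finger pads; the fingertips stand 19 mm ahead of it and the grasp point (between the pads) is the TCP; z points along the fingers, y is the line along which they close (so a half turn about z gives the same grasp; the last joint's range is limited). The gripper opens to 85 mm and grips with 20 to 120 N. Pads are 22 mm wide; open, the fingers measure 114 mm over their backs; the gripper's body (76 mm by 85 mm) begins 54 mm behind the grasp point. The pads swing forward as they close: fully open they stand 13 mm farther back than shut.
Start: joints at [-1.556, 0.313, 1.498, -0, 1.331, -0.223], TCP at [123.658, -510.235, 213.994] pointing down, gripper open.
Joint ranges: [-2.94, 2.94], [-0.97, 2.17], [0.19, 2.56], [-1.23, 4.37], [0.02, 3.11], [-2.88, 2.88]. Speed limits (rad/s): [2.39, 2.39, 3.01, 3.14, 3.14, 3.14].

### API

Orientations are given as a unit quaternion [w, x, y, z].
In Python, from rig import sense, capture, finish_job gives the robot as it stands. The module is installed in compiled form; this text tells all that it offers.
- The arm moves only by the tool move_arm, never from a script. Its argument "moves" is a list of rows, each an object with "turn": the turn, a rotation vector about the tool's x, y, z in rad, a list of three; "translation": the shift along the tool's x, y, z in mm, a list of three; "hand": the opening, from 0 (shut) to 1 (fully open). In form: [{"turn": [wx, wy, wz], "translation": [x, y, z], "hand": hand}, ...]. A call has 1 to 10 rows; each row shifts and turns the commanded pose from where the row before left it, along the tool's axes as they then stand; what a row does not reach is not made up. A row lasts 1/12 s, in which the tool goes at most 41.7 mm and 7.16 degrees, less where a joint would pass 70% of its speed; a pose out of reach is approached as far as the arm can. A call with a gripper value outside its range is refused whole. The fingers move at their own pace and stop on an object; "grip_force" is the grip in N (left out, the last holds). Time passes only in rows, so rows that do not move let the fingers close. It gives the time, the measured TCP pose, the force, the opening and the grip force at its end, in the units of the state.
- sense(): the state, without advancing time (a new reading comes with each control period).
- capture(name): name is "scene" or "side" or "wrist"; returns a dict with "image" (480x640x3 uint8, blue, green, red), "z_map" (480x640 float32, mm along the optical axis (not along the pixel's ray), 0 where there is no reading), "vertical_fov" (degrees; the focal length in pixels is half the picture's height over the tangent of half this angle, whatever the lens; pixels are square), "cx", "cy" (the principal point, pixels), "R" (3x3) and "t" (3): a world point X has camera coordinates R X + t; the wrist camera has in their place "T_tool_cam" (4x4, takes a point from camera to tool coordinates, whose origin is the TCP and whose axes are the flange's). Camera axes: x right, y down, z forward; pixel columns grow to the right and rows downward; lengths in mm; the calibration is good to about 2 mm. A picture is of the moment at which its call begins: read the wrist's pose just before it.
- finish_job(): hands the job in; it is judged then, once.
The state is a dict: "time_s": time; "joints": joint angles; "dq": joint speeds; "tau": joint torques, N m; "eef_pos": TCP position; "ee_rot": TCP orientation; "force": force on the tool from outside, world axes, zero at the start; "wrist_torque": the same for the moment, N m; "grip_width": opening from 0.0 (shut) to 1.0 (fully open); "grip_force": force on a finger pad.
Only numpy, scipy, OpenCV 4.12 (cv2) and the standard library are available. Lean on these libraries where they do the work, as an engineer would, in place of code of your own. Each camera call takes 0.05 s, during which the arm holds its last target. There are 200 camera calls.

## Working session

There is one attempt and no reset: what is moved stays moved. The work goes in short steps, Python scripts to look and compute and a tool call to move; the robot and the scene stay as the last step left them, time stands still between calls to the robot, and variables do not carry over. Pictures are saved under pics/ and viewed, at most 10 in all, crops included, and the job is handed in when it is done.

Besides the shell and the picture viewer there is one more tool, called by a JSON object that holds its "name" and its "arguments". move_arm: Moves the arm, as the interface text tells. Its arguments: {"type":"object","properties":{"moves":{"type":"array","items":{"type":"object","properties":{"turn":{"type":"array","items":{"type":"number"}},"translation":{"type":"array","items":{"type":"number"}},"hand":{"type":"number"}}}},"grip_force":{"type":"number"}},"required":["moves"]}

```bash
mkdir -p pics; cat > h.py <<'E'
import numpy as np, cv2
from rig import sense, capture
from scipy.spatial.transform import Rotation as Ro
def cam(n):
    s=sense(); c=capture(n)
    c['f']=240/np.tan(np.radians(c['vertical_fov'])/2)
    if 'T_tool_cam' in c:
        q=s['ee_rot']; T=np.eye(4); T[:3,:3]=Ro.from_quat(np.r_[q[1:],q[0]]).as_matrix(); T[:3,3]=s['eef_pos']
        W=T@np.array(c['T_tool_cam']); c['Rw'],c['o']=W[:3,:3],W[:3,3]
    else:
        R=np.array(c['R']); c['Rw']=R.T; c['o']=-R.T@np.array(c['t'])
    return c
def pts(c):
    v,u=np.mgrid[0:480,0:640]; z=c['z_map']
    P=np.stack([(u-c['cx'])/c['f']*z,(v-c['cy'])/c['f']*z,z],-1)
    return P@c['Rw'].T+c['o']
def ray(c,u,v,h):
    d=c['Rw']@np.array([(u-c['cx'])/c['f'],(v-c['cy'])/c['f'],1]); return c['o']+d*(h-c['o'][2])/d[2]
E
python3 - <<'E'
from h import *
print(sense())
for n in('scene','side','wrist'):
    c=cam(n); cv2.imwrite(f'pics/{n}0.png',c['image']); np.savez(f'{n}0.npz',**c); print(n,c['o'],c['f'],(c['z_map']>0).mean())
E
```

```text
{'time_s': 0.0, 'joints': array([-1.55636260e+00,  3.13447986e-01,  1.49844790e+00,  3.18558903e-06,
        1.33103347e+00, -2.23418070e-01]), 'dq': array([-0.00056805, -0.00101452,  0.00056703,  0.00095139,  0.00057999,
       -0.00109441]), 'tau': array([-6.69110386e-05, -4.12263429e+01, -2.59743762e+01, -1.75970158e-04,
        4.19179763e-03, -2.14295414e-05]), 'eef_pos': array([ 123.67358664, -509.92501172,  213.43206171]), 'ee_rot': array([-6.64546505e-04,  9.92936470e-01,  1.18645356e-01,  7.12492092e-05]), 'force': array([-0.21090418,  0.39093934,  0.20067983]), 'wrist_torque': array([-0.08041859, -0.01535463, -0.01227799]), 'grip_force': 0.0, 'grip_width': 1.0034223354665444}
scene [1377.24685211  391.46256167 1190.11165434] 579.4405788462133 0.996103515625
side [ 42.56024166 570.59116519 810.1901061 ] 459.76461530450905 0.99603515625
wrist [ 203.58486255 -491.48409     373.68690752] 331.1251855818497 0.9960384114583334
```

View pics/scene0.png

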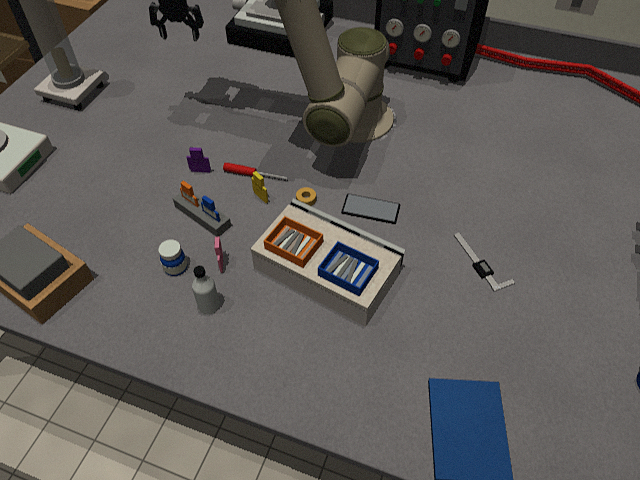

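View pics/side0.png

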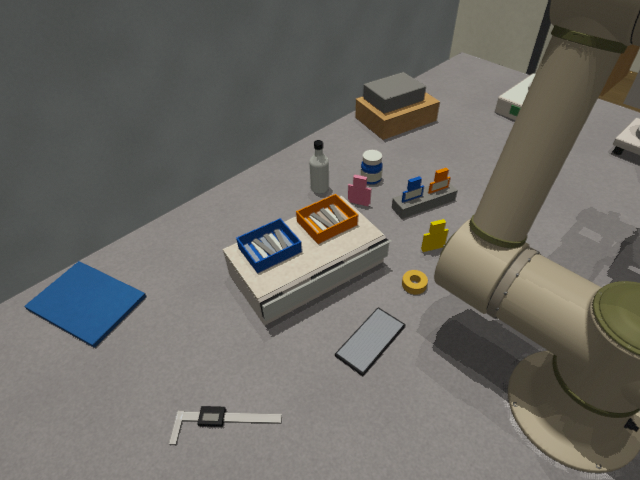

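The scene view shows the blue holder in the stand at (210,207) and the orange one at (188,192). The look-alikes, all outside the stand, are purple (198,160), yellow (260,187) and pink (220,255). In the side view the blue holder is at (413,187), the blue tray at (269,245) and the lip runs from (270,310) to (385,250).

```bash
cat > m.py <<'E'
from h import *
for n in('scene','side'):
    c=dict(np.load(f'{n}0.npz')); P=pts(c); hsv=cv2.cvtColor(c['image'],cv2.COLOR_BGR2HSV)
    b=((hsv[...,0]>100)&(hsv[...,0]<130)&(hsv[...,1]>140)&(hsv[...,2]>50)).astype(np.uint8)
    o=((hsv[...,0]>5)&(hsv[...,0]<17)&(hsv[...,1]>150)&(hsv[...,2]>80)).astype(np.uint8)
    for nm,m in(('blue',b),('or',o)):
        k,l,st,ce=cv2.connectedComponentsWithStats(m)
        for i in range(1,k):
            if st[i,4]<25: continue
            q=P[l==i]; r=cv2.minAreaRect(q[:,:2].astype(np.float32))
            print(n,nm,ce[i].round(),st[i,4],'med',np.median(q,0).round(),'z',np.percentile(q[:,2],[2,98]).round(),'rect',np.round(r[0]),np.round(r[1]),round(r[2],1))
    # deck
    z=P[...,2]; X=P[...,0]
    for lo,hi,nm in((82,89,'deck'),(31,37,'standtop')):
        m=((z>lo)&(z<hi)).astype(np.uint8); k,l,st,ce=cv2.connectedComponentsWithStats(m)
        for i in range(1,k):
            if st[i,4]<150: continue
            q=P[l==i]; r=cv2.minAreaRect(q[:,:2].astype(np.float32))
            print(n,nm,ce[i].round(),st[i,4],np.median(q,0).round(1),np.round(r[0],1),np.round(r[1],1),round(r[2],2),np.round(cv2.boxPoints(r)).tolist())
c=dict(np.load('side0.npz'))['image']; 
a=cv2.resize(c[160:330,220:470],(800,544),interpolation=cv2.INTER_CUBIC); cv2.imwrite('pics/crop1.png',a)
E
python3 m.py
```

```text
scene blue [207. 202.] 95 med [ 550. -229.   96.] z [ 61. 104.] rect [ 545. -234.] [51. 12.] 64.1
scene blue [348. 268.] 823 med [626. 181. 103.] z [ 87. 122.] rect [978. 246.] [839. 133.] 11.1
scene blue [171. 261.] 121 med [ 730. -238.   54.] z [44. 63.] rect [ 722. -243.] [31. 57.] 29.5
scene blue [468. 431.] 7305 med [869. 519.  15.] z [11. 20.] rect [1061.  509.] [206. 642.] 87.4
scene or [185. 188.] 104 med [ 521. -309.   88.] z [ 37. 105.] rect [ 516. -314.] [59. 14.] 65.5
scene or [194. 200.] 25 med [ 529. -283.   59.] z [36. 73.] rect [ 527. -287.] [25.  6.] 62.4
scene or [293. 241.] 790 med [600.  35. 104.] z [ 87. 122.] rect [970. 167.] [920. 138.] 20.3
scene deck [335. 252.] 3605 [563.  124.1  86.2] [581.  109.8] [322.2 195. ] 78.79 [[454.0, -29.0], [645.0, -67.0], [708.0, 249.0], [517.0, 287.0]]
scene deck [169. 247.] 161 [ 707.7 -251.3   83.8] [ 707.4 -250.5] [51.1 49. ] 30.68 [[673.0, -242.0], [698.0, -285.0], [742.0, -259.0], [717.0, -216.0]]
scene standtop [199. 213.] 287 [ 550.4 -258.6   35. ] [ 542.8 -271.4] [175.1  41.7] 74.76 [[500.0, -350.0], [540.0, -361.0], [5
[... 938 characters left out ...]
4830 [547.7 134.9  85.4] [580.6 111. ] [321.  192.8] 78.62 [[454.0, -27.0], [643.0, -65.0], [707.0, 249.0], [518.0, 287.0]]
side deck [576. 407.] 232 [ 1.3 62.2 85.2] [ 4.1 45.6] [ 50.3 132.7] 86.13 [[-64.0, 25.0], [69.0, 16.0], [72.0, 66.0], [-60.0, 75.0]]
side standtop [424. 197.] 538 [ 526.8 -255.5   34.2] [ 531.8 -265.5] [173.9  55.4] 70.06 [[476.0, -338.0], [528.0, -357.0], [588.0, -193.0], [535.0, -174.0]]
side standtop [341. 279.] 151 [488.1  98.9  34.1] [485.8  86.8] [235.6   4.3] 78.84 [[461.0, -28.0], [465.0, -29.0], [511.0, 202.0], [507.0, 203.0]]
side standtop [565. 423.] 256 [ 2.1 65.1 34. ] [-3.1 45.9] [146.7  61.5] 5.36 [[-79.0, 70.0], [-73.0, 8.0], [73.0, 22.0], [67.0, 83.0]]
```

View pics/crop1.png

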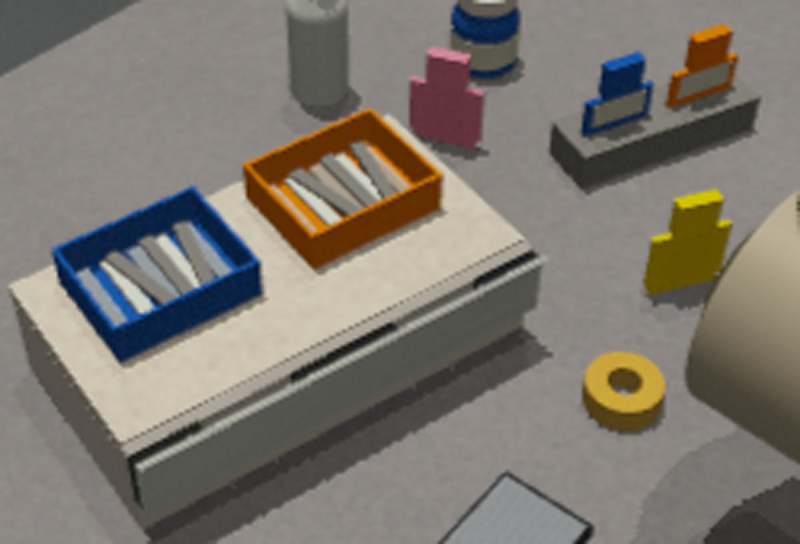

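The only holder-shaped blue object is the one in the stand, at crop (620,95), with a white label. The pink and yellow pieces stand loose on the bench. The blue tray marks the left bay at about (516,200), and the tray's measured position agrees with the sizes given. I'm moving above the blue holder.

{"name": "move_arm", "arguments": {"moves": [{"turn": [0, 0, 0], "translation": [37, -13.6, 0], "hand": 1}, {"turn": [0, 0, 0], "translation": [37, -13.6, 0], "hand": 1}, {"turn": [0, 0, 0], "translation": [37, -13.6, 0], "hand": 1}, {"turn": [0, 0, 0], "translation": [37, -13.6, 0], "hand": 1}, {"turn": [0, 0, 0], "translation": [37, -13.6, 0], "hand": 1}, {"turn": [0, 0, 0], "translation": [37, -13.6, 0], "hand": 1}, {"turn": [0, 0, 0], "translation": [37, -13.6, 0], "hand": 1}, {"turn": [0, 0, 0], "translation": [37, -13.6, 0], "hand": 1}, {"turn": [0, 0, 0], "translation": [37, -13.6, 0], "hand": 1}, {"turn": [0, 0, 0], "translation": [37, -13.6, 0], "hand": 1}]}}

```text
time_s: 0.98
eef_pos: [452.6, -289.4, 213.9]
ee_rot: [-0.0, 0.993, 0.119, -0.0]
force: [-0.5, -0.8, 0.7]
grip_width: 1.002
grip_force: 0.0
```

{"name": "move_arm", "arguments": {"moves": [{"turn": [0, 0, -0.12], "translation": [0, 0, 0], "hand": 1}, {"turn": [0, 0, -0.12], "translation": [0, 0, 0], "hand": 1}, {"turn": [0, 0, -0.12], "translation": [0, 0, 0], "hand": 1}, {"turn": [0, 0, -0.12], "translation": [0, 0, 0], "hand": 1}, {"turn": [0, 0, -0.12], "translation": [0, 0, 0], "hand": 1}, {"turn": [0, 0, -0.12], "translation": [0, 0, 0], "hand": 1}, {"turn": [0, 0, -0.12], "translation": [0, 0, 0], "hand": 1}, {"turn": [0, 0, -0.12], "translation": [0, 0, 0], "hand": 1}, {"turn": [0, 0, -0.06], "translation": [0, 0, 0], "hand": 1}, {"turn": [0, 0, 0], "translation": [0, 0, 0], "hand": 1}]}}

```text
time_s: 1.82
eef_pos: [451.1, -290.8, 213.7]
ee_rot: [-0.0, 0.808, 0.589, -0.0]
force: [-0.5, -0.8, -0.4]
grip_width: 1.003
grip_force: 0.0
```

```bash
python3 - <<'E'
from h import *
s=sense();print(s['eef_pos'],s['ee_rot'],s['joints'])
c=cam('wrist'); print(c['T_tool_cam']); cv2.imwrite('pics/w1.png',c['image']); np.savez('w1.npz',**c)
E
```

```text
[ 451.11779612 -290.8359293   213.73753022] [-2.87053607e-04  8.08070101e-01  5.89086264e-01 -5.28006653e-05] [-7.91040734e-01  3.39335188e-01  1.46209774e+00 -1.92290135e-05
  1.34074316e+00 -4.80095301e-01]
[[-9.62202125e-04 -9.49369199e-01 -3.14161103e-01  8.09757490e+01]
 [ 9.99999490e-01 -8.16661050e-04 -5.94882007e-04  1.31188436e+00]
 [ 3.08199518e-04 -3.14161515e-01  9.49369500e-01 -1.60155978e+02]
 [ 0.00000000e+00  0.00000000e+00  0.00000000e+00  1.00000000e+00]]
```

View pics/w1.png

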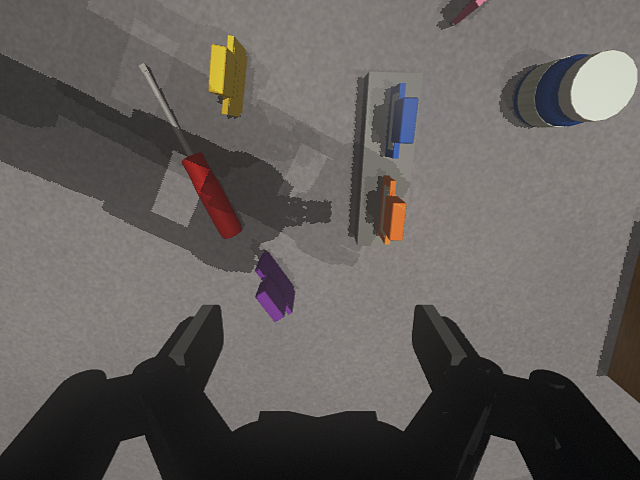

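The wrist view shows the stand, with the blue block at (403,120) and the orange one at (395,222), nearly square to the tool. I'll measure the block's centre and angle.

```bash
cat > b.py <<'E'
from h import *
import sys
def block(c,zt=98):
    P=pts(c); hsv=cv2.cvtColor(c['image'],cv2.COLOR_BGR2HSV)
    m=(hsv[...,0]>105)&(hsv[...,0]<128)&(hsv[...,1]>100)&(hsv[...,2]>40)&(P[...,2]>zt-5)&(P[...,2]<zt+6)
    k,l,st,ce=cv2.connectedComponentsWithStats(m.astype(np.uint8))
    i=1+np.argmax(st[1:,4]); v,u=np.where(l==i); print('px',ce[i],st[i,4],'z',np.median(P[l==i][:,2]))
    Q=np.array([ray(c,a,b,zt) for a,b in zip(u,v)])[:,:2]
    r=cv2.minAreaRect(Q.astype(np.float32)); print(r); return r
if __name__=='__main__':
    c=dict(np.load('w1.npz')); block(c)
    P=pts(c); m=((P[...,2]>31)&(P[...,2]<37)).astype(np.uint8)
    k,l,st,ce=cv2.connectedComponentsWithStats(m); i=1+np.argmax(st[1:,4]); print(st[i],cv2.minAreaRect(P[l==i][:,:2].astype(np.float32)))
E
python3 b.py
```

```text
px [408.11598746 120.04231975] 638 z 98.14427567216634
((547.2860717773438, -227.72145080566406), (32.69667053222656, 11.311771392822266), 70.28118896484375)
[ 357   72   66  175 5897] ((534.1010131835938, -266.426025390625), (170.12442016601562, 50.63595199584961), 70.53292846679688)
```

{"name": "move_arm", "arguments": {"moves": [{"turn": [0, 0, 0], "translation": [22.4, 18.1, 0], "hand": 1}, {"turn": [0, 0, 0], "translation": [22.4, 18.1, 0], "hand": 1}, {"turn": [0, 0, 0], "translation": [22.4, 18.1, 0], "hand": 1}, {"turn": [0, 0, 0], "translation": [22.4, 18.1, 0], "hand": 1}, {"turn": [0, 0, 0.031], "translation": [0, 0, 0], "hand": 1}, {"turn": [0, 0, 0], "translation": [0, 0, 30], "hand": 0.7}, {"turn": [0, 0, 0], "translation": [0, 0, 30], "hand": 0.7}, {"turn": [0, 0, 0], "translation": [0, 0, 0], "hand": 0.7}]}}

```text
time_s: 2.53
eef_pos: [545.5, -226.3, 148.4]
ee_rot: [-0.005, 0.818, 0.575, -0.002]
force: [-0.1, 0.6, -0.8]
grip_width: 0.704
grip_force: 0.0
```

```bash
python3 - <<'E'
from b import *
s=sense();print(s['eef_pos'],s['ee_rot'],s['grip_width'])
c=cam('wrist'); cv2.imwrite('pics/w2.png',c['image']); np.savez('w2.npz',**c); r=block(c)
q=s['ee_rot'];R=Ro.from_quat(np.r_[q[1:],q[0]]).as_matrix(); print('tool-frame delta',R.T@(np.r_[r[0],87]-s['eef_pos']),'tool y deg',np.degrees(np.arctan2(R[1,1],R[0,1])))
E
```

```text
[ 545.48960528 -226.34561733  148.43542516] [-0.00464609  0.8182489   0.57484253 -0.00179178] 0.7036460172944512
px [319.47770701 256.03566879] 785 z 98.08913422700303
((547.8333740234375, -226.4829864501953), (34.84980010986328, 11.427836418151855), 70.70275115966797)
tool-frame delta [ 0.51753971  2.84505771 61.41222506] tool y deg -19.821124572432474
```

View pics/w2.png

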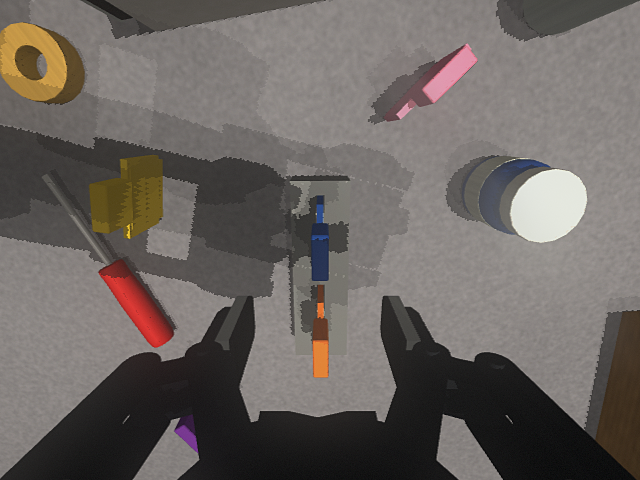

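The wrist view shows the blue block at (320,253), centred between the fingers, with orange (320,355) clear of them. I'll let the arm settle and re-measure.

{"name": "move_arm", "arguments": {"moves": [{"turn": [0, 0, 0], "translation": [0, 0, 15], "hand": 0.7}, {"turn": [0, 0, 0], "translation": [0, 0, 0], "hand": 0.7}, {"turn": [0, 0, 0], "translation": [0, 0, 0], "hand": 0.7}, {"turn": [0, 0, 0], "translation": [0, 0, 0], "hand": 0.7}]}}

```text
time_s: 2.92
eef_pos: [548.2, -228.4, 140.8]
ee_rot: [0.001, 0.818, 0.575, 0.0]
force: [0.1, -0.4, 0.1]
grip_width: 0.701
grip_force: 0.0
```

```bash
cat > g.py <<'E'
from b import *
s=sense();print(s['eef_pos'],s['ee_rot'],s['grip_width'])
c=cam('wrist'); r=block(c)
q=s['ee_rot'];R=Ro.from_quat(np.r_[q[1:],q[0]]).as_matrix(); print('tool-frame delta',R.T@(np.r_[r[0],87]-s['eef_pos']),'tool y deg',np.degrees(np.arctan2(R[1,1],R[0,1])),'toolz',R[:,2])
E
python3 g.py
```

```text
[ 548.19711583 -228.38245266  140.76564317] [1.04372271e-03 8.17879594e-01 5.75388319e-01 4.01772486e-04] 0.7006105858437437
px [313.78805621 258.38875878] 854 z 98.04359787086183
((547.6199951171875, -226.3780517578125), (34.54644775390625, 11.16772174835205), 70.45577239990234)
tool-frame delta [ 1.72079594 -1.3370308  53.76194087] tool y deg -19.746253817267156 toolz [ 0.00185829 -0.00124493 -0.9999975 ]
```

{"name": "move_arm", "arguments": {"moves": [{"turn": [0, 0, 0], "translation": [1.5, -0.8, 15], "hand": 0.7}, {"turn": [0, 0, 0], "translation": [0, 0, 15], "hand": 0.7}, {"turn": [0, 0, 0], "translation": [0, 0, 15], "hand": 0.7}, {"turn": [0, 0, 0], "translation": [0, 0, 7], "hand": 0.7}, {"turn": [0, 0, 0], "translation": [0, 0, 0], "hand": 0.7}, {"turn": [0, 0, 0], "translation": [0, 0, 0], "hand": 0.7}, {"turn": [0, 0, 0], "translation": [0, 0, 0], "hand": 0.7}]}}

```text
time_s: 3.55
eef_pos: [548.0, -226.6, 88.3]
ee_rot: [0.001, 0.818, 0.576, 0.0]
force: [0.5, 0.3, 0.0]
grip_width: 0.702
grip_force: 0.0
```

{"name": "move_arm", "arguments": {"moves": [{"turn": [0, 0, 0], "translation": [0, 0, 0], "hand": 0}, {"turn": [0, 0, 0], "translation": [0, 0, 0], "hand": 0}, {"turn": [0, 0, 0], "translation": [0, 0, 0], "hand": 0}, {"turn": [0, 0, 0], "translation": [0, 0, 0], "hand": 0}, {"turn": [0, 0, 0], "translation": [0, 0, 0], "hand": 0}, {"turn": [0, 0, 0], "translation": [0, 0, 0], "hand": 0}, {"turn": [0, 0, 0], "translation": [0, 0, 0], "hand": 0}], "grip_force": 50}}

```text
time_s: 4.13
eef_pos: [547.4, -226.3, 87.0]
ee_rot: [-0.0, 0.818, 0.576, 0.0]
force: [0.3, -0.7, 0.6]
grip_width: 0.002
grip_force: 0.0
```

The fingers shut to zero with no force, so they didn't catch the block. I'll look.

```bash
python3 g.py; python3 - <<'E'
from h import *
a=cam('wrist')['image'];b=cam('scene')['image'];d=cam('side')['image']
o=np.hstack([cv2.resize(a[120:480,140:500],(400,400)),cv2.resize(b[130:250,150:270],(400,400),interpolation=cv2.INTER_CUBIC)])
cv2.imwrite('pics/m1.png',o)
E
```

```text
[ 547.43933503 -226.27397001   87.00762826] [-9.22905579e-07  8.17705496e-01  5.75636797e-01  1.28945530e-05] 0.0018206127801171776
px [315.75745527 279.67793241] 503 z 97.98246084043893
((551.7827758789062, -214.97679138183594), (11.873551368713379, 11.42041015625), 70.76188659667969)
tool-frame delta [1.21001703e+01 2.78563165e-01 7.89999520e-03] tool y deg -19.71152060955008 toolz [ 2.00253768e-05  1.63544883e-05 -1.00000000e+00]
```

View pics/m1.png

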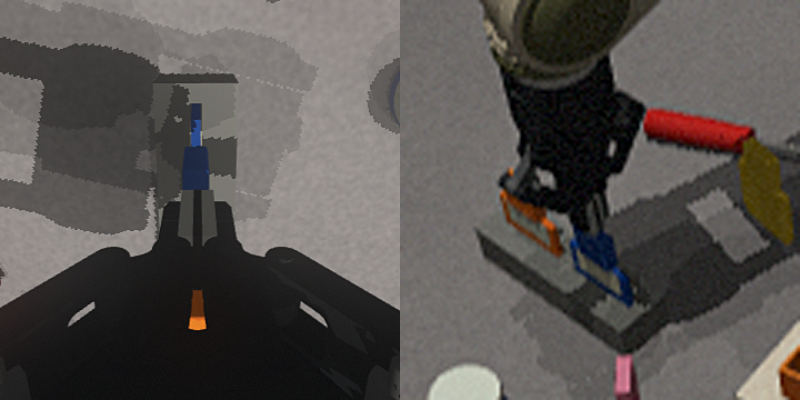

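```bash
python3 - <<'E'
from h import *
c=cam('wrist'); s=sense(); z=c['z_map']; np.savez('w3.npz',**c)
T=np.array(c['T_tool_cam'])
v,u=np.mgrid[0:480,0:640]
P=np.stack([(u-c['cx'])/c['f']*z,(v-c['cy'])/c['f']*z,z],-1)@T[:3,:3].T+T[:3,3]
for r in (250,270,285,295,305,315,325,335,345):
    print(r,[(k,*P[r,k].round().astype(int)) for k in range(294,342,6)])
a=cv2.resize(c['image'][220:370,260:370],(586,800)[::1],interpolation=cv2.INTER_CUBIC)
d=cam('side')['image']
b=cv2.resize(d[130:250,370:490],(400,400),interpolation=cv2.INTER_CUBIC)
a=cv2.resize(np.clip(c['image'][220:370,260:370].astype(int)*2,0,255).astype(np.uint8),(400,545),interpolation=cv2.INTER_CUBIC)[:400]
cv2.imwrite('pics/m2.png',np.hstack([a,b]))
E
```

```text
250 [(294, np.int64(5), np.int64(-15), np.int64(52)), (300, np.int64(4), np.int64(-11), np.int64(54)), (306, np.int64(5), np.int64(-7), np.int64(53)), (312, np.int64(16), np.int64(-2), np.int64(21)), (318, np.int64(16), np.int64(2), np.int64(20)), (324, np.int64(5), np.int64(6), np.int64(52)), (330, np.int64(5), np.int64(10), np.int64(53)), (336, np.int64(4), np.int64(14), np.int64(53))]
270 [(294, np.int64(-11), np.int64(-15), np.int64(53)), (300, np.int64(-10), np.int64(-11), np.int64(53)), (306, np.int64(15), np.int64(-4), np.int64(-6)), (312, np.int64(16), np.int64(-1), np.int64(-8)), (318, np.int64(16), np.int64(2), np.int64(-8)), (324, np.int64(15), np.int64(5), np.int64(-7)), (330, np.int64(-10), np.int64(10), np.int64(51)), (336, np.int64(-10), np.int64(14), np.int64(52))]
285 [(294, np.int64(-22), np.int64(-15), np.int64(53)), (300, np.int64(-22), np.int64(-11), np.int64(53)), (306, np.int64(9), np.int64(-4), np.int64(-12)), (312, np.int64(9), np.int64(-1), np.int64(-12)), (318, np.int64(10), np.int64(2), np.int64(-12)), (324, np.int64(9), np.int64(5), np.int64(-11)), (330, 
[... 1792 characters left out ...]
58)), (306, np.int64(13), np.int64(-3), np.int64(-59)), (312, np.int64(10), np.int64(-1), np.int64(-54)), (318, np.int64(10), np.int64(1), np.int64(-55)), (324, np.int64(10), np.int64(4), np.int64(-56)), (330, np.int64(12), np.int64(6), np.int64(-58)), (336, np.int64(14), np.int64(8), np.int64(-61))]
345 [(294, np.int64(13), np.int64(-7), np.int64(-65)), (300, np.int64(12), np.int64(-5), np.int64(-64)), (306, np.int64(13), np.int64(-3), np.int64(-65)), (312, np.int64(7), np.int64(-1), np.int64(-57)), (318, np.int64(5), np.int64(1), np.int64(-55)), (324, np.int64(12), np.int64(3), np.int64(-64)), (330, np.int64(12), np.int64(6), np.int64(-64)), (336, np.int64(13), np.int64(8), np.int64(-65))]
```

View pics/m2.png

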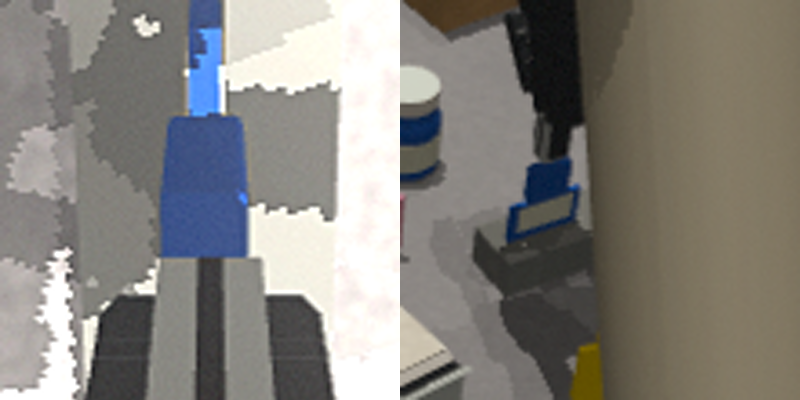

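The enlarged view shows shut fingers just above the block, ending at about tool z = -18 and not +19. I'll check the fingertip height from the fixed cameras as well.

```bash
python3 - <<'E'
from h import *
e=sense()['eef_pos']
for n in('scene','side','wrist'):
    c=cam(n); P=pts(c); d=np.hypot(P[...,0]-e[0],P[...,1]-e[1])
    hsv=cv2.cvtColor(c['image'],cv2.COLOR_BGR2HSV)
    m=(d<25)&(P[...,2]>85)&(P[...,2]<160)
    for lo in range(84,150,4):
        k=m&(P[...,2]>=lo)&(P[...,2]<lo+4)
        if k.sum(): print(n,lo,k.sum(),'bluefrac',round(((hsv[...,1]>120)&(hsv[...,0]>100))[k].mean(),2),P[k].mean(0).round(),'HSV',np.median(hsv[k],0))
E
```

```text
scene 84 12 bluefrac 0.92 [ 552. -221.   86.] HSV [109.5 225.5  46.5]
scene 88 6 bluefrac 1.0 [ 551. -225.   90.] HSV [108.  255.   42.5]
scene 92 14 bluefrac 1.0 [ 551. -225.   94.] HSV [110.5 222.   46. ]
scene 96 19 bluefrac 0.95 [ 551. -223.   98.] HSV [111. 207.  46.]
scene 100 13 bluefrac 0.69 [ 552. -220.  102.] HSV [111. 172.  47.]
scene 104 3 bluefrac 0.33 [ 554. -218.  106.] HSV [105.  47.  54.]
scene 108 3 bluefrac 0.0 [ 551. -222.  110.] HSV [90. 21. 37.]
scene 112 7 bluefrac 0.0 [ 551. -219.  113.] HSV [47. 49. 33.]
scene 116 14 bluefrac 0.07 [ 552. -222.  118.] HSV [39. 35. 24.]
scene 120 15 bluefrac 0.13 [ 554. -223.  122.] HSV [90. 96. 16.]
scene 124 13 bluefrac 0.0 [ 551. -220.  127.] HSV [15. 23. 25.]
scene 128 9 bluefrac 0.11 [ 557. -225.  130.] HSV [ 60. 139.  14.]
scene 132 16 bluefrac 0.12 [ 552. -222.  134.] HSV [36. 31. 41.]
scene 136 10 bluefrac 0.1 [ 550. -218.  138.] HSV [78.5 42.5 28.5]
scene 140 11 bluefrac 0.0 [ 555. -220.  142.] HSV [60. 57. 23.]
scene 144 8 bluefrac 0.0 [ 551. -218.  146.] HSV [72.5 57.5 15.5]
scene 148 10 bluefrac 0.3 [ 552. -217.  15
[... 1537 characters left out ...]
c 0.0 [ 552. -217.  111.] HSV [25.  14.  66.5]
wrist 112 231 bluefrac 0.0 [ 552. -218.  114.] HSV [30. 11. 38.]
wrist 116 266 bluefrac 0.0 [ 552. -218.  118.] HSV [30.  11.  37.5]
wrist 120 290 bluefrac 0.0 [ 552. -218.  122.] HSV [30. 11. 38.]
wrist 124 321 bluefrac 0.0 [ 552. -218.  126.] HSV [30. 11. 37.]
wrist 128 351 bluefrac 0.0 [ 552. -218.  130.] HSV [30. 11. 36.]
wrist 132 366 bluefrac 0.0 [ 552. -218.  134.] HSV [30. 14. 36.]
wrist 136 228 bluefrac 0.0 [ 552. -216.  138.] HSV [24. 15. 68.]
wrist 140 624 bluefrac 0.0 [ 550. -223.  142.] HSV [23. 17. 29.]
wrist 144 390 bluefrac 0.0 [ 552. -217.  146.] HSV [30.  9. 30.]
wrist 148 1034 bluefrac 0.0 [ 551. -219.  150.] HSV [20. 15. 30.]
```

All views agree: the shut fingertips end at z ≈ 106 with the reported TCP at 87, so the tips are about 19 mm *behind* the reported TCP. I'll open, descend about 36 mm further with tips at about 70, above the plate shoulder at 66, and grip.

{"name": "move_arm", "arguments": {"moves": [{"turn": [0, 0, 0], "translation": [0, 0, -20], "hand": 0.6}, {"turn": [0, 0, 0], "translation": [0, 0, 0], "hand": 0.6}, {"turn": [0, 0, 0], "translation": [0, 0, 0], "hand": 0.6}, {"turn": [0, 0, 0], "translation": [0, 0, 0], "hand": 0.6}, {"turn": [0, 0, 0], "translation": [0, 0, 0], "hand": 0.6}]}}

```text
time_s: 5.0
eef_pos: [547.1, -226.0, 106.1]
ee_rot: [-0.001, 0.818, 0.576, -0.0]
force: [-0.2, 0.9, 0.3]
grip_width: 0.599
grip_force: 0.0
```

{"name": "move_arm", "arguments": {"moves": [{"turn": [0, 0, 0], "translation": [0, 0, 14], "hand": 0.6}, {"turn": [0, 0, 0], "translation": [0, 0, 14], "hand": 0.6}, {"turn": [0, 0, 0], "translation": [0, 0, 14], "hand": 0.6}, {"turn": [0, 0, 0], "translation": [0, 0, 13], "hand": 0.6}, {"turn": [0, 0, 0], "translation": [0, 0, 0], "hand": 0.6}, {"turn": [0, 0, 0], "translation": [0, 0, 0], "hand": 0.6}, {"turn": [0, 0, 0], "translation": [0, 0, 0], "hand": 0.6}]}}

```text
time_s: 5.58
eef_pos: [547.7, -226.4, 52.6]
ee_rot: [0.0, 0.818, 0.576, 0.0]
force: [-0.4, -0.2, 0.4]
grip_width: 0.603
grip_force: 0.0
```

{"name": "move_arm", "arguments": {"moves": [{"turn": [0, 0, 0], "translation": [0, 0, 0], "hand": 0}, {"turn": [0, 0, 0], "translation": [0, 0, 0], "hand": 0}, {"turn": [0, 0, 0], "translation": [0, 0, 0], "hand": 0}, {"turn": [0, 0, 0], "translation": [0, 0, 0], "hand": 0}, {"turn": [0, 0, 0], "translation": [0, 0, 0], "hand": 0}, {"turn": [0, 0, 0], "translation": [0, 0, 0], "hand": 0}, {"turn": [0, 0, 0], "translation": [0, 0, 0], "hand": 0}], "grip_force": 50}}

```text
time_s: 6.17
eef_pos: [547.6, -226.4, 52.6]
ee_rot: [0.0, 0.818, 0.576, 0.0]
force: [-0.9, 0.7, 5.4]
grip_width: 0.131
grip_force: 49.5
```

Gripped: the opening is about 11 mm and the force about 50 N. The underside is at eef z − 44.6. I'm lifting straight up.

{"name": "move_arm", "arguments": {"moves": [{"turn": [0, 0, 0], "translation": [0, 0, -6], "hand": 0}, {"turn": [0, 0, 0], "translation": [0, 0, -10], "hand": 0}, {"turn": [0, 0, 0], "translation": [0, 0, -10], "hand": 0}, {"turn": [0, 0, 0], "translation": [0, 0, -15], "hand": 0}, {"turn": [0, 0, 0], "translation": [0, 0, -20], "hand": 0}, {"turn": [0, 0, 0], "translation": [0, 0, -20], "hand": 0}, {"turn": [0, 0, 0], "translation": [0, 0, -20], "hand": 0}, {"turn": [0, 0, 0], "translation": [0, 0, -20], "hand": 0}, {"turn": [0, 0, -0.074], "translation": [0, 0, 0], "hand": 0}, {"turn": [0, 0, -0.073], "translation": [0, 0, 0], "hand": 0}]}}

```text
time_s: 7.0
eef_pos: [547.9, -226.6, 175.4]
ee_rot: [0.002, 0.772, 0.635, 0.001]
force: [0.4, -0.8, -1.4]
grip_width: 0.131
grip_force: 48.7
```

```bash
python3 - <<'E'
from b import *
s=sense(); print(s)
q=s['ee_rot'];R=Ro.from_quat(np.r_[q[1:],q[0]]).as_matrix(); print(R)
print(R.T@(np.r_[516,200,s['eef_pos'][2]]-s['eef_pos']))
E
```

```text
{'time_s': 7.0, 'joints': array([-5.89502878e-01,  4.90051131e-01,  1.34250688e+00,  4.35763221e-05,
        1.30547006e+00, -3.95871550e-01]), 'dq': array([ 1.08650527e-04,  2.07949582e-02,  2.69341449e-02,  1.05377133e-03,
       -5.94226315e-03, -8.77289733e-01]), 'tau': array([ 6.95811678e-02, -5.15325844e+01, -2.74090219e+01,  1.02750368e-03,
        5.90543565e-02,  1.30702961e+00]), 'eef_pos': array([ 547.94613102, -226.55695028,  175.40948191]), 'ee_rot': array([1.70041242e-03, 7.72149912e-01, 6.35437910e-01, 5.34419499e-04]), 'force': array([ 0.35735692, -0.81390036, -1.43397149]), 'wrist_torque': array([0.03457761, 0.02963741, 0.03981732]), 'grip_force': 48.66259038448334, 'grip_width': 0.13102843153022561}
[[ 0.19243675  0.98130483  0.00298632]
 [ 0.98130847 -0.19243154 -0.00194677]
 [-0.00133571  0.00330513 -0.99999365]]
[ 412.43633805 -113.43190492   -0.92580775]
```

{"name": "move_arm", "arguments": {"moves": [{"turn": [0, 0, 0], "translation": [20, -5.5, 0], "hand": 0}, {"turn": [0, 0, 0], "translation": [30, -8, 0], "hand": 0}, {"turn": [0, 0, 0], "translation": [35, -9.6, 0], "hand": 0}, {"turn": [0, 0, 0], "translation": [35, -9.6, 0], "hand": 0}, {"turn": [0, 0, 0], "translation": [35, -9.6, 0], "hand": 0}, {"turn": [0, 0, 0], "translation": [35, -9.6, 0], "hand": 0}, {"turn": [0, 0, 0], "translation": [35, -9.6, 0], "hand": 0}, {"turn": [0, 0, 0], "translation": [35, -9.6, 0], "hand": 0}, {"turn": [0, 0, 0], "translation": [35, -9.6, 0], "hand": 0}, {"turn": [0, 0, 0], "translation": [35, -9.6, 0], "hand": 0}]}}

```text
time_s: 7.83
eef_pos: [523.2, 116.8, 174.1]
ee_rot: [0.0, 0.773, 0.634, 0.001]
force: [0.4, -0.5, -0.6]
grip_width: 0.129
grip_force: 48.8
```

{"name": "move_arm", "arguments": {"moves": [{"turn": [0, 0, 0], "translation": [35, -9.6, 0], "hand": 0}, {"turn": [0, 0, 0], "translation": [28, -7.5, 0], "hand": 0}, {"turn": [0, 0, 0], "translation": [20, -5.6, 0], "hand": 0}, {"turn": [0, 0, 0], "translation": [0, 0, 0], "hand": 0}, {"turn": [0, 0, 0], "translation": [0, 0, 0], "hand": 0}, {"turn": [0, 0, 0], "translation": [0, 0, 0], "hand": 0}]}}

```text
time_s: 8.33
eef_pos: [517.6, 200.3, 173.5]
ee_rot: [0.0, 0.773, 0.634, 0.0]
force: [0.2, 0.4, -0.8]
grip_width: 0.132
grip_force: 48.8
```

```bash
python3 - <<'E'
from b import *
s=sense(); print(s['eef_pos'],s['ee_rot'],s['force'])
c=cam('wrist'); np.savez('w4.npz',**c); cv2.imwrite('pics/w4.png',np.clip(c['image']*1.4,0,255).astype(np.uint8))
E
```

```text
[517.60939761 200.3202699  173.49513062] [2.53486379e-04 7.73278595e-01 6.34066338e-01 1.73970156e-04] [ 0.20873818  0.37139984 -0.84143113]
```

View pics/w4.png

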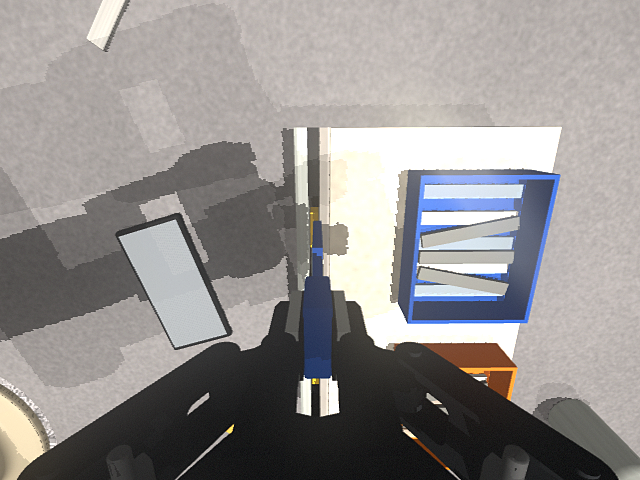

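The wrist view shows the plate (318,245) over the channel in front of the blue tray (470,245), with the yellow tongue visible at (313,215). I'll measure the channel walls and the held plate.

```bash
python3 - <<'E'
from h import *
c=dict(np.load('w4.npz')); P=pts(c); s=sense(); e=s['eef_pos']; print(e)
q=s['ee_rot'];R=Ro.from_quat(np.r_[q[1:],q[0]]).as_matrix()
hsv=cv2.cvtColor(c['image'],cv2.COLOR_BGR2HSV)
for r in (140,160,180,200,212):
    print(r,[(u,*(R.T@(P[r,u]-e))[:2].round(1),int(P[r,u,2].round())) for u in range(286,338,3)])
# deck edges
z=P[...,2]; m=((z>82)&(z<89)).astype(np.uint8); k,l,st,ce=cv2.connectedComponentsWithStats(m)
for i in range(1,k):
    if st[i,4]>400:
        Q=P[l==i]; r=cv2.minAreaRect(Q[:,:2].astype(np.float32)); print(st[i],np.median(Q[:,2]),r, cv2.boxPoints(r).round(1).tolist())
# plate front edge & block top
b=(hsv[...,0]>105)&(hsv[...,0]<128)&(hsv[...,1]>90)
for lo,hi in((183,190),(212,224)):
    k=b&(z>lo)&(z<hi)&(abs(np.mgrid[0:480,0:640][1]-318)<30); k[:190]=0
    T=(P[k]-e)@R; print(lo,k.sum(),T.min(0).round(1),T.max(0).round(1),np.median(T,0).round(1),np.median(z[k]))
print('blue profile')
for r in range(200,385,8):
    us=np.where(b[r,290:345])[0]+290
    if len(us)>1: print(r,us[0],us[-1],((P[r,us[0]]-e)@R).round(1),((P[r,us[-1]]-e)@R).round(1))
# yellow tongue
y=(hsv[...,0]>18)&(hsv[...,0]<32)&(hsv[...,1]>130)&(z>45)&(z<62)
if y.sum(): T=(P[y]-e)@R; print('tongue',y.sum(),T.min(0).round(1),T.max(0).round(1),np.median(z[y]))
print(np.degrees(np.arctan2(R[1,1],R[0,1])))
E
```

```text
[517.67454043 199.9928808  173.4035556 ]
140 [(286, np.float64(73.8), np.float64(-29.1), -1), (289, np.float64(73.8), np.float64(-26.1), 0), (292, np.float64(73.8), np.float64(-23.3), -1), (295, np.float64(75.7), np.float64(-14.8), 86), (298, np.float64(75.7), np.float64(-12.7), 86), (301, np.float64(75.7), np.float64(-10.7), 84), (304, np.float64(75.6), np.float64(-8.6), 81), (307, np.float64(75.6), np.float64(-6.4), 80), (310, np.float64(75.6), np.float64(-4.2), 80), (313, np.float64(75.6), np.float64(-2.0), 82), (316, np.float64(75.6), np.float64(0.1), 80), (319, np.float64(75.6), np.float64(2.3), 80), (322, np.float64(75.6), np.float64(4.5), 80), (325, np.float64(75.6), np.float64(6.7), 83), (328, np.float64(75.7), np.float64(8.8), 84), (331, np.float64(75.7), np.float64(10.9), 86), (334, np.float64(75.7), np.float64(13.1), 85), (337, np.float64(75.7), np.float64(15.2), 86)]
160 [(286, np.float64(55.1), np.float64(-29.6), 0), (289, np.float64(55.0), np.float64(-26.8), -1), (292, np.float64(55.1), np.float64(-23.7), 0), (295, np.float64(61.6), np.float64(-15.3), 84), (298, np.floa
[... 5090 characters left out ...]
5.7  -4.4 -27.7] [ 14.9   6.3 -26.2]
296 304 318 [ 15.4  -4.5 -34.7] [ 16.    1.4 -35.8]
304 303 320 [ 14.7  -4.7 -40.3] [ 15.8   2.2 -42.4]
312 303 331 [ 13.9  -4.5 -45.2] [ 13.8   6.5 -45.1]
320 304 331 [ 10.   -4.2 -44.8] [ 10.6   6.5 -45.7]
328 304 331 [  7.   -4.2 -45.9] [  6.3   6.6 -44.7]
336 304 330 [  3.   -4.3 -45.3] [  2.7   6.2 -44.9]
344 304 330 [ -0.7  -4.3 -45.6] [ -1.2   6.3 -44.9]
352 304 330 [ -4.3  -4.4 -45.9] [ -4.3   6.3 -45.9]
360 304 330 [ -8.5  -4.4 -45.5] [ -7.9   6.3 -46.3]
368 304 331 [-13.6  -4.6 -44.1] [-12.4   6.8 -45.6]
376 305 329 [-17.2  -4.1 -44.8] [-16.    6.  -46.1]
tongue 127 [-172.6   -5.2  117.5] [ 15.7   1.8 127.6] 54.169742011804544
-11.34051505322889
```

```bash
python3 - <<'E'
from h import *
c=dict(np.load('w4.npz')); P=pts(c); s=sense(); e=s['eef_pos']
q=s['ee_rot'];R=Ro.from_quat(np.r_[q[1:],q[0]]).as_matrix()
T=(P-e)@R
for r in range(192,214,3):
    print(r,[(u,round(T[r,u,1],1),int(round(P[r,u,2])),tuple(c['image'][r,u])and int(c['image'][r,u].mean())) for u in list(range(304,312))+list(range(316,325))])
# mouth edges: z>=84.5 crossing, rows 135-210
L=[];Rr=[]
for r in range(135,212):
    row=[u for u in range(298,336)]
    lo=[u for u in row if P[r,u,2]<78]
    if lo: L.append(T[r,lo[0],1]);Rr.append(T[r,lo[-1],1])
print('slot floor cols span tool y',np.median(L),np.median(Rr))
E
```

```text
192 [(304, np.float64(-9.1), 82, 158), (305, np.float64(-8.3), 82, 158), (306, np.float64(-7.6), 81, 163), (307, np.float64(-6.8), 82, 156), (308, np.float64(-6.1), 80, 41), (309, np.float64(-5.3), 81, 53), (310, np.float64(-4.5), 80, 58), (311, np.float64(-3.7), 81, 57), (316, np.float64(0.1), 81, 59), (317, np.float64(0.9), 80, 57), (318, np.float64(1.6), 79, 57), (319, np.float64(2.4), 80, 89), (320, np.float64(3.2), 80, 140), (321, np.float64(3.9), 81, 136), (322, np.float64(4.7), 82, 134), (323, np.float64(5.5), 81, 135), (324, np.float64(6.1), 85, 135)]
195 [(304, np.float64(-9.0), 84, 156), (305, np.float64(-8.3), 82, 158), (306, np.float64(-7.6), 81, 164), (307, np.float64(-6.8), 81, 156), (308, np.float64(-6.0), 81, 36), (309, np.float64(-5.3), 80, 52), (310, np.float64(-4.5), 81, 57), (311, np.float64(-3.8), 80, 57), (316, np.float64(0.1), 80, 58), (317, np.float64(0.9), 81, 59), (318, np.float64(1.6), 79, 58), (319, np.float64(2.4), 81, 90), (320, np.float64(3.2), 80, 142), (321, np.float64(3.9), 81, 136), (322, np.float64(4.7), 82, 135), (323, np.float64(5.5), 81, 133), (
[... 2792 characters left out ...]
, (323, np.float64(5.5), 82, 144), (324, np.float64(6.3), 83, 144)]
213 [(304, np.float64(-9.2), 83, 86), (305, np.float64(-8.5), 82, 80), (306, np.float64(-7.7), 82, 115), (307, np.float64(-7.0), 80, 188), (308, np.float64(-6.3), 75, 108), (309, np.float64(-6.3), 45, 79), (310, np.float64(-5.2), 55, 123), (311, np.float64(-4.3), 56, 170), (316, np.float64(-0.0), 54, 75), (317, np.float64(0.8), 55, 74), (318, np.float64(1.8), 0, 66), (319, np.float64(2.7), 23, 100), (320, np.float64(3.2), 79, 151), (321, np.float64(4.0), 82, 145), (322, np.float64(4.8), 81, 142), (323, np.float64(5.5), 83, 146), (324, np.float64(6.3), 83, 143)]
slot floor cols span tool y -6.357691020023053 2.581448565215083
```

The channel spans tool y −6.35 to +2.7 (9.1 mm wide ✓), centred at −1.8. The plate is centred at +1.05, so I'll shift −2.85 in tool y. Along the bay it is centred within 1 mm. I'm lowering it to the mouth.

{"name": "move_arm", "arguments": {"moves": [{"turn": [0, 0, -0.005], "translation": [0.4, -2.8, 0], "hand": 0}, {"turn": [0, 0, 0], "translation": [0, 0, 12], "hand": 0}, {"turn": [0, 0, 0], "translation": [0, 0, 12], "hand": 0}, {"turn": [0, 0, 0], "translation": [0, 0, 10], "hand": 0}, {"turn": [0, 0, 0], "translation": [0, 0, 0], "hand": 0}, {"turn": [0, 0, 0], "translation": [0, 0, 0], "hand": 0}, {"turn": [0, 0, 0], "translation": [0, 0, 0], "hand": 0}, {"turn": [0, 0, 0], "translation": [0, 0, 0], "hand": 0}]}}

```text
time_s: 9.05
eef_pos: [515.2, 201.8, 139.7]
ee_rot: [0.0, 0.772, 0.636, 0.001]
force: [0.6, 0.3, -0.4]
grip_width: 0.136
grip_force: 48.8
```

```bash
cat > k.py <<'E'
from h import *
c=cam('wrist'); np.savez('w5.npz',**c); P=pts(c); s=sense(); e=s['eef_pos']; print(e,s['force'],s['wrist_torque'])
q=s['ee_rot'];R=Ro.from_quat(np.r_[q[1:],q[0]]).as_matrix(); T=(P-e)@R
print('toolz',R[:,2].round(4),np.degrees(np.arctan2(R[1,1],R[0,1])))
hsv=cv2.cvtColor(c['image'],cv2.COLOR_BGR2HSV); b=(hsv[...,0]>105)&(hsv[...,0]<128)&(hsv[...,1]>90)
for r in range(60,400,6):
    lo=[u for u in range(285,345) if P[r,u,2]<77 and P[r,u,2]>40 and abs(T[r,u,1]+1)<9]
    us=[u for u in range(285,345) if b[r,u]]
    o=[]
    if len(lo)>4: o+=['slot',lo[0],lo[-1],T[r,lo[0],1].round(1),T[r,lo[-1],1].round(1),'x',T[r,lo[2],0].round(1),'z',np.median(P[r,lo,2]).round()]
    if len(us)>3: o+=['blue',us[0],us[-1],T[r,us[0]].round(1),T[r,us[-1]].round(1)]
    if o: print(r,*o)
E
python3 k.py
```

```text
[515.08651084 201.78358572 139.63898332] [-0.16146691 -0.06589743 -1.32065203] [-0.03555515  0.02152174  0.0290408 ]
toolz [ 1.e-03  1.e-04 -1.e+00] -11.003090349422955
210 slot 311 323 -3.4 5.6 x 22.7 z 46.0
216 slot 311 323 -3.4 5.6 x 18.0 z 46.0
252 blue 312 322 [ 27.2  -1.2 -14. ] [ 27.    3.5 -13.5]
258 blue 313 322 [ 24.6  -0.7 -15. ] [ 24.    3.5 -13.5]
264 blue 313 321 [ 20.6  -0.8 -12.6] [ 21.1   3.1 -13.8]
270 blue 313 321 [ 18.1  -0.8 -14.2] [ 18.    3.1 -13.9]
276 blue 312 322 [ 15.1  -1.2 -14.5] [ 15.4   3.5 -15.1]
282 blue 305 318 [ 15.   -4.4 -20.8] [ 15.7   1.6 -22.4]
288 blue 305 329 [ 14.8  -4.2 -26.8] [ 15.1   6.5 -27.4]
294 blue 304 321 [ 14.6  -4.4 -32.1] [ 15.5   2.9 -33.8]
300 blue 304 325 [ 14.9  -4.2 -38. ] [ 15.5   4.5 -39.1]
306 blue 303 328 [ 14.2  -4.5 -41.7] [ 15.3   5.5 -43.6]
312 blue 303 332 [ 13.3  -4.4 -44.7] [ 13.4   7.1 -45. ]
318 blue 304 331 [ 11.4  -3.9 -46.1] [ 10.8   6.7 -45.1]
324 blue 304 331 [  8.2  -4.  -45.3] [  8.1   6.8 -45.2]
330 blue 304 331 [  5.5  -4.  -45.5] [  5.3   6.8 -45.1]
336 blue 304 330 [  2.6  -4.1 -45.3] [  2.7   6.4 -45.4]
342 blue 304 331 [ -0.2  -4.1 -45.3] [ -0.5   6.9 -44.9]
348 blue 304 331 [ -3.3  -4.2 -45. ] [ -2.5   6.8 -46.2]
354 blue 304 330 [ -5.2  -4.1 -46.4] [ -6.4   6.5 -44.8]
360 blue 304 330 [ -9.2  -4.3 -45. ] [ -8.8   6.5 -45.5]
366 blue 304 330 [-12.4  -4.3 -44.8] [-11.8   6.6 -45.6]
372 blue 304 331 [-15.5  -4.4 -44.7] [-14.9   7.  -45.4]
378 blue 307 321 [-18.6  -3.1 -44.7] [-18.7   2.8 -44.5]
390 slot 312 322 -3.6 5.4 x -144.9 z 54.0
396 slot 312 322 -3.6 5.5 x -152.0 z 54.0
```

Aligned: the slot centre is at +1.1 and the plate centre at +1.2. I'm inserting gently and watching the force.

{"name": "move_arm", "arguments": {"moves": [{"turn": [0, 0, 0], "translation": [0, 0, 4], "hand": 0}, {"turn": [0, 0, 0], "translation": [0, 0, 4], "hand": 0}, {"turn": [0, 0, 0], "translation": [0, 0, 4], "hand": 0}, {"turn": [0, 0, 0], "translation": [0, 0, 3], "hand": 0}, {"turn": [0, 0, 0], "translation": [0, 0, 2], "hand": 0}, {"turn": [0, 0, 0], "translation": [0, 0, 2], "hand": 0}, {"turn": [0, 0, 0], "translation": [0, 0, 0], "hand": 0}, {"turn": [0, 0, 0], "translation": [0, 0, 0], "hand": 0}]}}

```text
time_s: 9.77
eef_pos: [514.8, 201.8, 120.0]
ee_rot: [-0.0, 0.772, 0.636, -0.0]
force: [0.1, -0.2, -0.9]
grip_width: 0.129
grip_force: 48.8
```

{"name": "move_arm", "arguments": {"moves": [{"turn": [0, 0, 0], "translation": [0, 0, 3], "hand": 0}, {"turn": [0, 0, 0], "translation": [0, 0, 3], "hand": 0}, {"turn": [0, 0, 0], "translation": [0, 0, 3], "hand": 0}, {"turn": [0, 0, 0], "translation": [0, 0, 3], "hand": 0}, {"turn": [0, 0, 0], "translation": [0, 0, 3], "hand": 0}, {"turn": [0, 0, 0], "translation": [0, 0, 0], "hand": 0}, {"turn": [0, 0, 0], "translation": [0, 0, 0], "hand": 0}]}}

```text
time_s: 10.35
eef_pos: [514.7, 201.8, 104.8]
ee_rot: [-0.0, 0.772, 0.636, -0.0]
force: [-0.8, -0.2, -0.5]
grip_width: 0.134
grip_force: 48.8
```

It is in the channel without contact, with the underside at about 60. Next is the tongue.

{"name": "move_arm", "arguments": {"moves": [{"turn": [0, 0, 0], "translation": [0, 0, 2], "hand": 0}, {"turn": [0, 0, 0], "translation": [0, 0, 2], "hand": 0}, {"turn": [0, 0, 0], "translation": [0, 0, 2], "hand": 0}, {"turn": [0, 0, 0], "translation": [0, 0, 1], "hand": 0}, {"turn": [0, 0, 0], "translation": [0, 0, 0], "hand": 0}, {"turn": [0, 0, 0], "translation": [0, 0, 0], "hand": 0}], "grip_force": 70}}

```text
time_s: 10.85
eef_pos: [514.8, 201.8, 98.2]
ee_rot: [0.0, 0.772, 0.636, 0.0]
force: [0.1, 0.4, 2.3]
grip_width: 0.129
grip_force: 73.4
```

{"name": "move_arm", "arguments": {"moves": [{"turn": [0, 0, 0], "translation": [0, 0, 1], "hand": 0}, {"turn": [0, 0, 0], "translation": [0, 0, 1], "hand": 0}, {"turn": [0, 0, 0], "translation": [0, 0, 1], "hand": 0}, {"turn": [0, 0, 0], "translation": [0, 0, 0], "hand": 0}, {"turn": [0, 0, 0], "translation": [0, 0, 0], "hand": 0}]}}

```text
time_s: 11.27
eef_pos: [514.9, 201.8, 95.1]
ee_rot: [0.0, 0.772, 0.636, 0.0]
force: [0.1, 0.7, 4.5]
grip_width: 0.126
grip_force: 73.7
```

{"name": "move_arm", "arguments": {"moves": [{"turn": [0, 0, 0], "translation": [0, 0, 1], "hand": 0}, {"turn": [0, 0, 0], "translation": [0, 0, 1], "hand": 0}, {"turn": [0, 0, 0], "translation": [0, 0, 0], "hand": 0}, {"turn": [0, 0, 0], "translation": [0, 0, 0], "hand": 0}]}}

```text
time_s: 11.6
eef_pos: [514.9, 201.8, 93.1]
ee_rot: [0.0, 0.772, 0.636, 0.0]
force: [-1.3, 0.7, 6.2]
grip_width: 0.13
grip_force: 74.0
```

The spring force rises as described: contact at about 98.4 and 6 N at 5.3 mm of travel. Home is expected near 90.5, so I'm continuing in small steps.

{"name": "move_arm", "arguments": {"moves": [{"turn": [0, 0, 0], "translation": [0, 0, 1], "hand": 0}, {"turn": [0, 0, 0], "translation": [0, 0, 0.8], "hand": 0}, {"turn": [0, 0, 0], "translation": [0, 0, 0], "hand": 0}, {"turn": [0, 0, 0], "translation": [0, 0, 0], "hand": 0}]}}

```text
time_s: 11.93
eef_pos: [514.9, 201.9, 91.4]
ee_rot: [0.0, 0.772, 0.636, 0.0]
force: [-2.0, -0.6, 7.1]
grip_width: 0.128
grip_force: 74.0
```

{"name": "move_arm", "arguments": {"moves": [{"turn": [0, 0, 0], "translation": [0, 0, 0.6], "hand": 0}, {"turn": [0, 0, 0], "translation": [0, 0, 0], "hand": 0}, {"turn": [0, 0, 0], "translation": [0, 0, 0], "hand": 0}, {"turn": [0, 0, 0], "translation": [0, 0, 0], "hand": 0}]}}

```text
time_s: 12.27
eef_pos: [514.9, 201.9, 90.9]
ee_rot: [0.0, 0.772, 0.636, 0.0]
force: [-2.1, -0.3, 6.5]
grip_width: 0.125
grip_force: 74.0
```

{"name": "move_arm", "arguments": {"moves": [{"turn": [0, 0, 0], "translation": [0, 0, 0.5], "hand": 0}, {"turn": [0, 0, 0], "translation": [0, 0, 0], "hand": 0}, {"turn": [0, 0, 0], "translation": [0, 0, 0], "hand": 0}, {"turn": [0, 0, 0], "translation": [0, 0, 0], "hand": 0}]}}

```text
time_s: 12.6
eef_pos: [515.0, 201.8, 90.6]
ee_rot: [0.0, 0.772, 0.636, 0.0]
force: [-2.0, -0.4, 8.1]
grip_width: 0.128
grip_force: 74.4
```

{"name": "move_arm", "arguments": {"moves": [{"turn": [0, 0, 0], "translation": [0, 0, 0.4], "hand": 0}, {"turn": [0, 0, 0], "translation": [0, 0, 0], "hand": 0}, {"turn": [0, 0, 0], "translation": [0, 0, 0], "hand": 0}, {"turn": [0, 0, 0], "translation": [0, 0, 0], "hand": 0}]}}

```text
time_s: 12.93
eef_pos: [515.1, 201.9, 90.6]
ee_rot: [0.0, 0.772, 0.636, 0.0]
force: [-2.8, 0.5, 13.0]
grip_width: 0.126
grip_force: 75.0
```

{"name": "move_arm", "arguments": {"moves": [{"turn": [0, 0, 0], "translation": [0, 0, 0.4], "hand": 0}, {"turn": [0, 0, 0], "translation": [0, 0, 0], "hand": 0}, {"turn": [0, 0, 0], "translation": [0, 0, 0], "hand": 0}, {"turn": [0, 0, 0], "translation": [0, 0, 0], "hand": 0}]}}

```text
time_s: 13.27
eef_pos: [515.1, 201.9, 90.6]
ee_rot: [0.0, 0.772, 0.636, 0.001]
force: [-4.1, -1.4, 14.7]
grip_width: 0.123
grip_force: 75.4
```

The position stopped at 90.6 (about 8 mm of travel) and the force jumped from 8 to 14.7 N, so the holder is on the ledges. One last check of height, uprightness and the other holder.

```bash
python3 - <<'E'
from b import *
c=cam('wrist'); r=block(c,136)
s=sense(); print(s['eef_pos'],s['force'],s['wrist_torque'],s['ee_rot'],s['time_s'])
P=pts(c); e=s['eef_pos']; q=s['ee_rot'];R=Ro.from_quat(np.r_[q[1:],q[0]]).as_matrix(); T=(P-e)@R
hsv=cv2.cvtColor(c['image'],cv2.COLOR_BGR2HSV); b=(hsv[...,0]>105)&(hsv[...,0]<128)&(hsv[...,1]>90)&(abs(T[...,1])<12)
k=b&(abs(P[...,2]-136)<4); A=np.c_[T[k][:,:2],np.ones(k.sum())]; print('top slope',np.linalg.lstsq(A,P[k][:,2],rcond=None)[0])
k=b&(abs(P[...,2]-104)<5)&(T[...,0]>17); print('shoulder z',np.median(P[k][:,2]),k.sum())
cv2.imwrite('pics/f.png',np.hstack([cv2.resize(cam('side')['image'][160:330,220:470],(400,272)),cv2.resize(c['image'],(400,300))[:272]]))
E
```

```text
px [317.26770884 339.30532487] 2047 z 135.99148316442012
((516.3768920898438, 201.9549102783203), (36.426963806152344, 11.44005012512207), 78.89908599853516)
[515.11090214 201.87211668  90.5943532 ] [-4.01483778 -0.79587936 14.01882119] [-0.15128833  0.95540713 -0.00199844] [3.56027831e-04 7.71599937e-01 6.36107783e-01 5.47223849e-04] 13.3167
top slope [-2.08698404e-02 -1.20649561e-02  1.35942242e+02]
shoulder z 104.17942794246238 247
```

View pics/f.png

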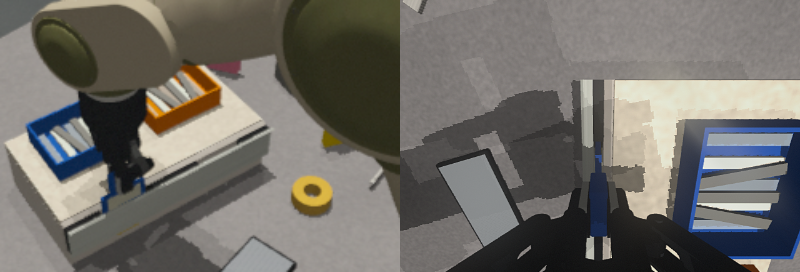

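The holder is seated behind the lip in front of the blue tray: block top 136.0 (expected 136), shoulder 104.2 (expected 104). I'll compare the slight top slope with the picture taken before insertion, in case it is only noise.

```bash
python3 - <<'E'
from h import *
for n,top in(('w5',185.0),('now',136.)):
    c=dict(np.load('w5.npz')) if n=='w5' else cam('wrist')
    P=pts(c) 
    v,u=np.mgrid[0:480,0:640]; z=c['z_map']; Tc=np.array(c['T_tool_cam'])
    T=np.stack([(u-c['cx'])/c['f']*z,(v-c['cy'])/c['f']*z,z],-1)@Tc[:3,:3].T+Tc[:3,3]
    for a,b in((-16,12),(-12,10)):
        k=(T[...,0]>a)&(T[...,0]<b)&(T[...,1]>-3)&(T[...,1]<5)&(abs(T[...,2]+45.3)<3)
        A=np.c_[T[k][:,:2],np.ones(k.sum())]; print(n,k.sum(),np.linalg.lstsq(A,T[k][:,2],rcond=None)[0].round(4))
E
```

```text
w5 1146 [ 9.00000e-04 -2.70000e-03 -4.55795e+01]
w5 901 [-3.0000e-04 -3.2000e-03 -4.5562e+01]
now 1139 [-1.10000e-03  9.10000e-03 -4.55511e+01]
now 900 [ 8.00000e-04  1.32000e-02 -4.55528e+01]
```

The top is level and the holder hasn't slipped in the grip, so I'm handing in.

```bash
python3 -c "
from rig import finish_job; print(finish_job())"
```

```text
the job is handed in; nothing more can be done
None
```

The blue holder is fully home in the left bay, in front of the blue tray: upright, still gripped and held down with about 14 N, and handed in at about 13.4 s; a first grip attempt closed on air, and I did not re-check the orange holder after the lift.

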